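# Dip the probe in the blue-banded sample jar

### The arm

A 6-joint arm with a two-finger parallel gripper is mounted at the origin on the work surface. World frame = base frame: x ahead of the robot, y to its left, z up, the work surface at z = 0. Lengths are in m, angles in rad, forces in N, time in s.
With the tool pointing down it reaches from about 0.3 to 0.775 m from the base axis. Payload 14.6 kg.
Tool frame: the origin (TCP) lies on the front face of the gripper's body, between the roots of the fingers; the fingertips stand 73 mm ahead of it and the grasp point (between the pads) lies bot.pinch_z ahead of it (bot.pinch_z is the distance from the TCP to the grasp point, in m); z points along the fingers, y is the line along which they close (so a half turn about z gives the same grasp; the last joint's range is limited). The gripper opens to 85 mm and grips with 20 to 120 N. Pads are 22 mm wide; open, the fingers measure 114 mm over their backs; the gripper's body (76 mm by 85 mm) begins 54 mm behind the grasp point. The pads swing forward as they close: fully open they stand 13 mm farther back than shut.
Start: joints at [-1.175, 0.3, 1.521, -0, 1.321, -0.067], TCP at [0.246, -0.492, 0.304] pointing down, gripper open.
Joint ranges: [-3.03, 3.03], [-0.79, 2.21], [0.23, 2.52], [-1.04, 4.18], [0, 3.07], [-2.55, 2.55]. Speed limits (rad/s): [2.22, 2.22, 2.57, 3.14, 3.14, 3.14].

### API

Orientations are given as a unit quaternion [x, y, z, w].
In Python, from plant import bot, camera, masks_of gives the robot as it stands. The module is installed in compiled form; this text tells all that it offers. Calls block until the motion is done:
- bot.move_ptp(position, orientation): joint-space move of the TCP to a pose.
- bot.servo_line(position, rotation=None, velocity=0.15): straight line of the TCP; rotation=None keeps the orientation; velocity is the mean speed in m/s.
- bot.move_j(angles): joint-space move.
- bot.command_gripper(opening, effort=None): opening from 0.0 (shut) to 1.0 (fully open); effort is the grip in N (None keeps the last); returns when the fingers have stopped.
- bot.hold(seconds).
- bot.solve_ik(position, orientation): joint angles nearest the present ones, or None.
- bot.state(): the state.
- camera(name): name is "scene" or "side" or "wrist"; returns a dict with "color" (400x640x3 uint8, red, green, blue), "depth" (400x640 float32, m along the optical axis (not along the pixel's ray), 0 where there is no reading), "vertical_fov" (degrees; the focal length in pixels is half the picture's height over the tangent of half this angle, whatever the lens; pixels are square), "cx", "cy" (the principal point, pixels), "eye" and "rotation" of the camera in the world. Camera axes: x right, y up, looking along -z (the intrinsics and any distortion apply to the point x, -y, -z); pixel columns grow to the right and rows downward; lengths in m; the calibration is good to about 2 mm. The wrist camera is an equidistant fisheye: a pixel r from the principal point sees the ray r / f radians off the axis. A picture is of the moment at which its call begins.
A pose or a line that the arm cannot do raises bot.PlanningError and nothing moves.
- bot.hand_in(): hands the job in; it is judged then, once.
Trained networks look in a picture, given as the dict that the camera call returned (one of the last four; its "shot" number tells which), for a name from the list of things; names that differ only in an ending like _2 or _b are one class to them, and where a whole thing is asked for, a point or a joint stands for the part that bears it (a point fixed in the world has none). Each returns a list of dicts, best first, with "confidence" (0 to 1); they miss things now and then, are a little off and sometimes report something else, mostly with a low value. They report only what shows in the picture. A call takes as long as a camera call.
- masks_of(picture, query): "region" (400x640 bool, what is visible of it) and "uv" ([column, row] in pixels, amid what is visible of it).
The state is a dict: "time": time; "joint_positions": joint angles; "joint_velocities": joint speeds; "effort": joint torques, N m; "ee_pos": TCP position; "tcp_rot": TCP orientation; "force": force on the tool from outside, world axes, zero at the start; "torque": the same for the moment, N m; "opening": opening from 0.0 (shut) to 1.0 (fully open); "grasp_force": force on a finger pad.
Only numpy, scipy, OpenCV 4.12 (cv2) and the standard library are available. Lean on these libraries where they do the work, as an engineer would, in place of code of your own. Each camera call takes 0.05 s, during which the arm holds its last target. There are 200 camera calls.

### The job

Take the orange-handled dip probe out of its stand and dip its tip into the open jar with the blue band, well down to about half the jar's depth, holding it there for about a second. Then hang the probe back upright in its stand and let go. Do not dip into the red or green jar, and leave all three jars and the amber bottle standing where they are.

Things in the scene. Friction and masses are not known exactly. Their poses are not given: they have to be found in the camera images.
- probe_handle (a point): centre of the dip probe's orange upright handle, 26 x 26 mm (sides along this point's x, y) and 70 mm tall, z up along the probe. Below the handle: a white splash disc, 54 mm across, 5 mm thick, its underside 40 mm below this point; then a grey stem 12 mm thick and 70 mm long with a black round tip, 110 mm below this point. Loose, about 90 g; starts hanging in the stand by its disc
- probe_tip (a point): lowest point of the same probe, the end of its black round tip, on the probe's axis; axes as for the handle
- stand_hole (a point): centre of the round 30 mm hole at the top face of the stand's black top plate (90 x 90 mm, 10 mm thick, top 80 mm above the table, sides along this point's x, y; z up). Fixed. Two posts hold it over a dark 100 x 100 mm base. With the disc resting on the plate, the stem hangs through the hole, tip 10 mm above the table
- jar_blue_mouth (a point): centre of the mouth (rim height) of the jar to dip into: an open round white jar with a blue rim and a broad blue band, 72 mm outside diameter, 66 mm inside diameter, 60 mm tall, inner floor 5 mm above the table; loose, 150 g, upright on the table; z up
- jar_red_mouth (a point): centre of the mouth (rim height) of the red jar, a bystander: an open round white jar with a red rim and a broad red band, 72 mm outside diameter, 66 mm inside diameter, 60 mm tall, inner floor 5 mm above the table; loose, 150 g, upright on the table; z up
- jar_green_mouth (a point): centre of the mouth (rim height) of the green jar, a bystander: an open round white jar with a green rim and a broad green band, 72 mm outside diameter, 66 mm inside diameter, 60 mm tall, inner floor 5 mm above the table; loose, 150 g, upright on the table; z up
- bottle_center (a point): centre, half-way up, of a small closed amber bottle with a blue cap, 38 mm in diameter, 75 mm tall, loose, a bystander; z up

How it is judged:
On the way:
1. the probe, held by the fingers, has its tip inside the blue jar at least 18 mm below the rim (horizontal distance between probe_tip and jar_blue_mouth below 0.031 m and z of probe_tip in the frame of jar_blue_mouth below -0.018 m and contact force between the fingers and probe above 0.5 N), for 0.4 s.
At the end, for the whole second after the job is handed in: The released probe hangs at rest in its stand: within 15 mm of the hole's centre, within 0.15 rad of upright, handle centre 34 to 50 mm above the plate (40 mm when seated). Jars and bottle stand within 0.2 rad of upright and 30 mm of where they began (horizontal distance between each of probe_handle, probe_tip and stand_hole below 0.015 m and angle between probe_handle's own z axis and vertical below 0.15 rad and z of probe_handle in the frame of stand_hole between 0.034 and 0.05 m and linear speed of probe below 0.02 m/s and distance of each of jar_blue_mouth, jar_red_mouth, jar_green_mouth, bottle_center from where it was at the start of the episode below 0.03 m and angle between each of jar_blue_mouth, jar_red_mouth, jar_green_mouth, bottle_center's own z axis and vertical below 0.2 rad); the robot touches nothing.
It fails at once if a jar or the bottle is pushed more than 30 mm or tipped over (distance of any of jar_blue_mouth, jar_red_mouth, jar_green_mouth, bottle_center from where it was at the start of the episode above 0.03 m or angle between any of jar_blue_mouth, jar_red_mouth, jar_green_mouth, bottle_center's own z axis and vertical above 0.5 rad).
It fails at once if the probe's tip goes into the red jar (horizontal distance between probe_tip and jar_red_mouth below 0.031 m and z of probe_tip in the frame of jar_red_mouth below -0.003 m).
It fails at once if the probe's tip goes into the green jar (horizontal distance between probe_tip and jar_green_mouth below 0.031 m and z of probe_tip in the frame of jar_green_mouth below -0.003 m).
It also fails if it takes over 45 s, if anything falls off the work surface, if the arm or the gripper's body presses on something with over 40 N, if the wrist force passes 120 N, or if a joint passes its speed limit or range.

## Working session

There is one attempt and no reset: what is moved stays moved. The work goes in short steps, each a Python script; the robot and the scene stay as the last script left them, time stands still between calls to the robot, and variables do not carry over. Pictures are saved under pics/ and viewed, at most 10 in all, crops included, and the job is handed in when it is done.

```bash
mkdir -p pics; cat > h.py <<'E'
import numpy as np, cv2
from plant import bot, camera, masks_of
def cloud(p):
    h,w=p["depth"].shape; f=h/2/np.tan(np.radians(p["vertical_fov"])/2)
    v,u=np.mgrid[:h,:w]; d=p["depth"]
    c=np.stack([(u-p["cx"])/f*d,-(v-p["cy"])/f*d,-d],-1)
    R=np.array(p["rotation"]); 
    if R.size==4:
        from scipy.spatial.transform import Rotation as Ro
        R=Ro.from_quat(R).as_matrix()
    return c@R.reshape(3,3).T+np.array(p["eye"])
def save(p,n): cv2.imwrite(f"pics/{n}.png",p["color"][:,:,::-1])
E
python3 - <<'E'
from h import *
print(bot.pinch_z,bot.state())
for n in("scene","side"):
    p=camera(n); save(p,n+"1"); W=cloud(p)
    print(n,p["eye"],p["rotation"],p["vertical_fov"],[k for k in p])
    for q in("probe_handle","stand_hole","jar_blue_mouth","jar_red_mouth","jar_green_mouth","bottle_center"):
        for m in masks_of(p,q)[:2]:
            r=m["region"]&(p["depth"]>0); P=W[r]
            if len(P): print(q,round(m["confidence"],2),np.round(m["uv"]),len(P),np.percentile(P,[2,50,98],axis=0).round(3).tolist())
E
```

```text
0.0539 {'time': 0.0, 'joint_positions': array([-1.17458322e+00,  3.00475352e-01,  1.52162906e+00,  5.55897011e-05,
        1.32069906e+00, -6.66303218e-02]), 'joint_velocities': array([ 3.90569224e-04, -8.94995538e-04,  6.24829168e-05, -1.28149084e-03,
       -5.60222931e-04, -3.61289221e-04]), 'effort': array([ 1.99409864e-03, -5.43508065e+01, -3.61799812e+01, -9.28545433e-06,
        4.02799735e-03,  1.37071005e-06]), 'ee_pos': array([ 0.24549928, -0.49198592,  0.30329864]), 'tcp_rot': array([ 9.73342695e-01,  2.29354815e-01, -7.27542107e-05, -6.01625059e-04]), 'force': array([-0.0419778 ,  0.11823486, -0.42128089]), 'torque': array([ 0.0255667 , -0.02663905, -0.00550855]), 'grasp_force': 0.0, 'opening': 1.0012080821113107}
scene [0.83856779 0.54700824 0.93933457] [0.06287669 0.29311573 0.92727078 0.22427345] 48.658319186039854 ['color', 'depth', 'vertical_fov', 'cx', 'cy', 'eye', 'rotation', 'shot']
probe_handle 0.95 [303. 129.] 383 [[0.502, -0.237, 0.081], [0.528, -0.21, 0.107], [0.547, -0.197, 0.157]]
stand_hole 0.79 [303. 152.] 1309 [[0.481, -0.268, 0.002], [0.54, -0.195, 0.065
[... 768 characters left out ...]
, -0.232, 0.022], [0.52, -0.211, 0.109], [0.545, -0.196, 0.155]]
stand_hole 0.7 [369. 186.] 1146 [[0.472, -0.255, 0.003], [0.516, -0.193, 0.029], [0.572, -0.164, 0.081]]
jar_blue_mouth 0.91 [356. 230.] 1173 [[0.456, -0.04, -0.0], [0.491, 0.031, 0.039], [0.546, 0.05, 0.061]]
jar_red_mouth 0.97 [330. 334.] 2212 [[0.414, 0.269, 0.002], [0.449, 0.305, 0.035], [0.482, 0.339, 0.061]]
jar_green_mouth 0.9 [349. 274.] 1563 [[0.427, 0.112, 0.001], [0.462, 0.161, 0.036], [0.496, 0.183, 0.061]]
bottle_center 0.6 [268. 236.] 490 [[0.66, 0.024, -0.002], [0.673, 0.089, 0.035], [0.704, 0.099, 0.074]]
bottle_center 0.52 [366. 188.] 1239 [[0.472, -0.256, 0.003], [0.518, -0.194, 0.031], [0.576, -0.164, 0.081]]
```

```bash
python3 - <<'E'
from h import *
def circ(P,n=3):
    for _ in range(n):
        A=np.c_[2*P,np.ones(len(P))]; s=np.linalg.lstsq(A,(P**2).sum(1),rcond=None)[0]
        r=np.sqrt(s[2]+s[:2]@s[:2]); e=np.abs(np.linalg.norm(P-s[:2],axis=1)-r); P=P[e<max(.003,np.median(e)*2)]
    return s[:2].round(4),r.round(4),len(P)
for n in("scene","side"):
    p=camera(n); W=cloud(p); z=W[...,2]
    def region(q): return max(masks_of(p,q),key=lambda m:m["confidence"])["region"]
    for j in("blue","red","green"):
        r=region(f"jar_{j}_mouth"); P=W[r&(z>.056)&(z<.065)]; print(n,j,circ(P[:,:2]), "rect",cv2.minAreaRect(P[:,:2].astype(np.float32)))
    r=region("stand_hole")|region("probe_handle")
    near=(np.abs(W[...,0]-.525)<.09)&(np.abs(W[...,1]+.21)<.09)
    P=W[near&(z>.074)&(z<.0825)][:,:2].astype(np.float32); print(n,"plate",len(P),cv2.minAreaRect(P))
    P=W[near&(z>.148)&(z<.162)]; print(n,"top",len(P),np.median(P,0).round(4),cv2.minAreaRect(P[:,:2].astype(np.float32)))
    P=W[near&(z>.0825)&(z<.092)]; print(n,"disc",len(P),circ(P[:,:2]),cv2.minAreaRect(P[:,:2].astype(np.float32)))
a=cv2.imread("pics/scene1.png")[60:360,200:500];b=cv2.imread("pics/side1.png")[80:380,220:520]
cv2.imwrite("pics/v1.png",cv2.resize(np.hstack([a,b]),(800,400)))
E
```

```text
scene blue (array([0.4945, 0.0154]), np.float64(0.0346), 175) rect ((0.49492454528808594, 0.014734260737895966), (0.07103550434112549, 0.07387783378362656), 27.61416244506836)
scene red (array([0.4512, 0.304 ]), np.float64(0.0348), 276) rect ((0.45084553956985474, 0.30437472462654114), (0.073088638484478, 0.07460176199674606), 64.7068099975586)
scene green (array([0.4649, 0.1473]), np.float64(0.0347), 200) rect ((0.4637089669704437, 0.1464383602142334), (0.07452551275491714, 0.07125663012266159), 57.41056442260742)
scene plate 581 ((0.5261058807373047, -0.2198297083377838), (0.09624416381120682, 0.08969136327505112), 69.05240631103516)
scene top 90 [ 0.5258 -0.2169  0.1543] ((0.5239920616149902, -0.21929360926151276), (0.02808227390050888, 0.025375917553901672), 65.61223602294922)
scene disc 176 (array([ 0.5243, -0.2205]), np.float64(0.0229), 103) ((0.5270740985870361, -0.21472769975662231), (0.08876118063926697, 0.08488118648529053), 71.32307434082031)
side blue (array([0.4909, 0.0155]), np.float64(0.0349), 165) rect ((0.4821653962135315, 0.045360300689935684), (0.07100420445203781, 0.14124765992164612), 16.0776309967041)
side red (array([0.449 , 0.3042]), np.float64(0.0349), 406) rect ((0.4493626654148102, 0.30336666107177734), (0.07434830069541931, 0.07437079399824142), 5.099170207977295)
side green (array([0.4621, 0.1476]), np.float64(0.0348), 272) rect ((0.46247968077659607, 0.14734673500061035), (0.07223939150571823, 0.07485435158014297), 16.30710220336914)
side plate 423 ((0.5240218043327332, -0.21806921064853668), (0.09374571591615677, 0.09311150014400482), 70.05133056640625)
side top 64 [ 0.5206 -0.2159  0.154 ] ((0.522379457950592, -0.21845471858978271), (0.027983462437987328, 0.025180749595165253), 71.89551544189453)
side disc 120 (array([ 0.522, -0.219]), np.float64(0.0208), 92) ((0.5139514207839966, -0.21752698719501495), (0.06631307303905487, 0.044966600835323334), 13.505805015563965)
```

View pics/v1.png

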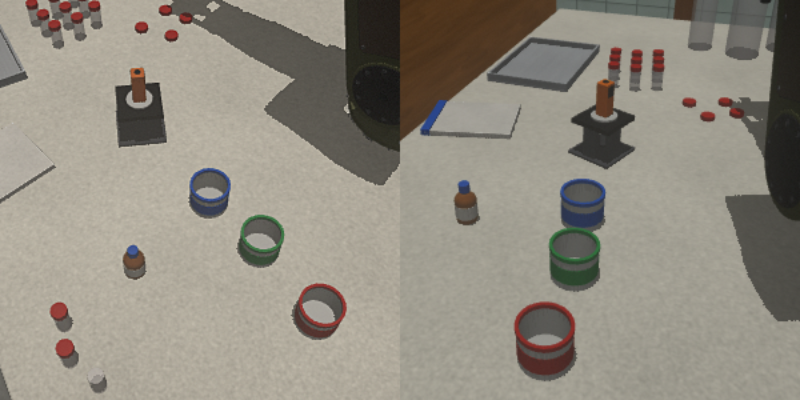

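The two views agree. The stand, with the orange handle, is at about (0.524, -0.219) with yaw about -20.5°; in the picture the handle is at (138, 85) left and (604, 98) right. The blue jar is at (0.493, 0.0155), at (210, 192) and (582, 203), and it is nearest the stand. The sizes and heights match what was given, so I'll grasp.

```bash
cat >> h.py <<'E'
A=np.radians(69.5); Q=[np.cos(A/2),np.sin(A/2),0,0]
ST=np.array([.524,-.219]); JB=np.array([.4928,.0155]); G=.120+bot.pinch_z
def line(xy,z,v=.1): bot.servo_line([*xy,z],Q,velocity=v)
def stat(): 
    s=bot.state(); print("t",round(s["time"],2),s["ee_pos"].round(4),s["force"].round(2),round(s["opening"],3),round(s["grasp_force"],1),s["joint_positions"].round(2))
E
python3 - <<'E'
from h import *
bot.move_ptp([*ST,G+.10],Q); stat()
line(ST,G); stat()
p=camera("side"); save(p,"pre")
bot.command_gripper(0,30); stat()
line(ST,G+.115); stat()
for n in("scene","side"):
    p=camera(n); W=cloud(p); save(p,"lift_"+n)
    for m in masks_of(p,"probe_handle")[:1]:
        P=W[m["region"]&(p["depth"]>0)]; print(n,m["confidence"],np.percentile(P,[2,50,98],axis=0).round(3).tolist())
a=cv2.imread("pics/lift_scene.png")[20:220,200:460];b=cv2.imread("pics/lift_side.png")[20:220,240:500]
cv2.imwrite("pics/v2.png",cv2.resize(np.hstack([a,b]),(800,308)))
E
```

```text
t 2.75 [ 0.5236 -0.2199  0.274 ] [ 1.02  0.2  -0.78] 0.998 0.0 [-0.46  0.36  1.51 -0.    1.27 -0.1 ]
t 3.9 [ 0.5242 -0.2191  0.1746] [-0.25 -1.11  0.71] 1.0 0.0 [-0.46  0.48  1.6  -0.    1.07 -0.1 ]
t 4.52 [ 0.5241 -0.219   0.174 ] [ 0.86 -0.46  1.93] 0.304 32.0 [-0.46  0.48  1.6  -0.    1.07 -0.1 ]
t 5.82 [ 0.5239 -0.2189  0.2882] [-0.19  0.01 -0.4 ] 0.304 31.8 [-0.46  0.35  1.49  0.    1.3  -0.1 ]
scene 0.67 [[0.463, -0.355, 0.001], [0.527, -0.211, 0.214], [0.547, -0.196, 0.271]]
side 0.94 [[0.499, -0.234, 0.133], [0.522, -0.21, 0.209], [0.54, -0.195, 0.269]]
```

View pics/v2.png

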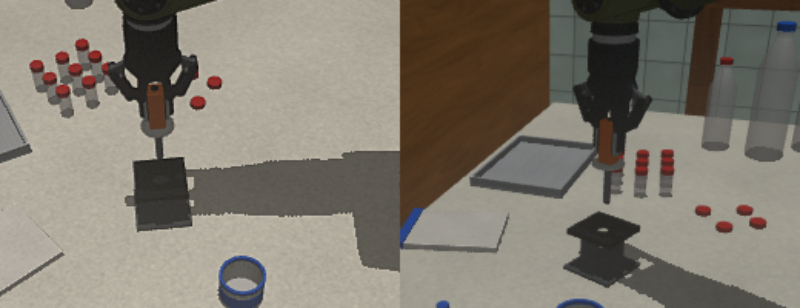

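The probe is gripped and hangs upright: stem at (158, 147) left and (606, 190) right. The stand's hole now shows at (603, 230). Next I'll measure the stem against the hole, then dip.

```bash
python3 - <<'E'
from h import *
def meas():
    for n in("scene","side"):
        p=camera(n); W=cloud(p); z=W[...,2]; s=bot.state()["ee_pos"]
        near=np.linalg.norm(W[...,:2]-s[:2],axis=-1)<.03
        zt=s[2]-bot.pinch_z
        view=np.array(p["eye"])[:2]-s[:2]; view/=np.linalg.norm(view)
        for a,b in((-.10,-.085),(-.065,-.048)):
            P=W[near&(z>zt+a)&(z<zt+b)]
            print(n,"stem",len(P),(np.median(P[:,:2],0)-view*.005).round(4) if len(P) else "")
        P=W[near&(z>zt+.028)&(z<zt+.04)]; 
        if len(P): print(n,"top",cv2.minAreaRect(P[:,:2].astype(np.float32)))
        nr=np.linalg.norm(W[...,:2]-ST,axis=-1)<.075
        P=W[nr&(z>.074)&(z<.086)][:,:2].astype(np.float32); print(n,"plate",len(P),cv2.minAreaRect(P))
meas(); line(JB,G+.115,.15); meas(); stat()
E
```

```text
scene stem 21 [ 0.5242 -0.2208]
scene stem 6 [ 0.5239 -0.22  ]
scene top ((0.523578405380249, -0.21888786554336548), (0.03048013709485531, 0.058588769286870956), 70.07028198242188)
scene plate 817 ((0.5262085199356079, -0.21958059072494507), (0.09486139565706253, 0.0898212268948555), 69.37419891357422)
side stem 26 [ 0.5211 -0.2211]
side stem 25 [ 0.5208 -0.221 ]
side top ((0.5239627957344055, -0.2185036540031433), (0.026922762393951416, 0.05767692252993584), 71.15564727783203)
side plate 587 ((0.5237394571304321, -0.21919897198677063), (0.09449183195829391, 0.09104066342115402), 68.8515396118164)
scene stem 19 [0.4924 0.014 ]
scene stem 0 
scene top ((0.4940071702003479, 0.0164339542388916), (0.02534300647675991, 0.05778513103723526), 68.5662612915039)
scene plate 824 ((0.5260696411132812, -0.21988545358181), (0.09713686257600784, 0.08968455344438553), 69.19281768798828)
side stem 35 [0.491  0.0127]
side stem 35 [0.4903 0.0128]
side top ((0.49227845668792725, 0.015607441775500774), (0.02688591182231903, 0.05809763818979263), 64.25830078125)
side plate 352 ((0.5188507437705994, -0.21806563436985016), (0.09407100081443787, 0.0817459225654602), 68.19612121582031)
t 7.94 [0.4929 0.015  0.2888] [ 0.74 -0.49 -0.86] 0.301 31.8 [-0.04  0.19  1.7  -0.    1.26  0.31]
```

```bash
python3 - <<'E'
from h import *
line(JB+[.001,.001],G+.022,.08); stat(); p=camera("scene"); save(p,"dip_scene"); p=camera("side"); save(p,"dip_side")
bot.hold(1.2); stat()
line(JB+[.001,.001],G+.115,.12)
T=ST+[.0015,.001]
line(T,G+.115,.15); line(T,G+.03,.08); stat(); line(T,G+.001,.04); stat()
p=camera("scene"); save(p,"seat_scene"); p=camera("side"); save(p,"seat_side")
a=cv2.imread("pics/dip_scene.png")[60:260,240:500];b=cv2.imread("pics/dip_side.png")[80:280,240:500]
c=cv2.imread("pics/seat_scene.png")[60:260,200:460];d=cv2.imread("pics/seat_side.png")[80:280,240:500]
cv2.imwrite("pics/v3.png",cv2.resize(np.vstack([np.hstack([a,b]),np.hstack([c,d])]),(780,600)))
E
```

```text
t 9.26 [0.494  0.0165 0.1964] [-0.11 -0.19 -0.97] 0.302 31.8 [-0.04  0.3   1.79 -0.    1.05  0.32]
t 10.56 [0.4938 0.0165 0.1959] [-0.11  0.93 -0.93] 0.303 31.8 [-0.04  0.3   1.79  0.    1.05  0.32]
t 14.42 [ 0.5257 -0.2181  0.2045] [-0.68  0.48 -1.11] 0.302 31.8 [-0.46  0.44  1.57  0.    1.13 -0.1 ]
t 15.29 [ 0.5256 -0.218   0.1751] [-0.66  0.08 -1.08] 0.303 31.9 [-0.46  0.48  1.59  0.    1.07 -0.1 ]
```

View pics/v3.png

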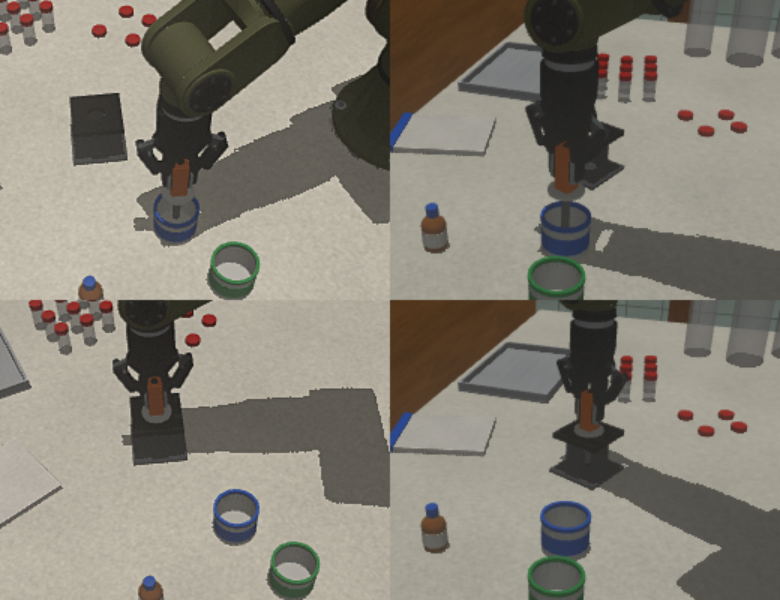

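The dip shows the stem well inside the blue jar at (176, 212) and (566, 215). The probe is now seated in the stand, with the disc on the plate at (156, 410) and (588, 425). Next I'll release, retreat and check.

```bash
python3 - <<'E'
from h import *
T=ST+[.0015,.001]
bot.command_gripper(1.0); bot.hold(.3); line(T,G+.13,.12); bot.hold(.8); stat()
for n in("scene","side"):
    p=camera(n); save(p,"end_"+n); W=cloud(p); z=W[...,2]; nr=np.linalg.norm(W[...,:2]-ST,axis=-1)<.05
    P=W[nr&(z>.148)&(z<.165)]; print(n,"top",np.median(P,0).round(4),cv2.minAreaRect(P[:,:2].astype(np.float32)))
    for j in("blue","red","green"):
        r=masks_of(p,f"jar_{j}_mouth"); 
        if r: P=W[r[0]["region"]&(z>.056)&(z<.065)]; print(j,np.median(P,0).round(3),cv2.minAreaRect(P[:,:2].astype(np.float32))[0])
a=cv2.imread("pics/end_scene.png")[60:320,200:460];b=cv2.imread("pics/end_side.png")[80:340,240:500]
cv2.imwrite("pics/v4.png",cv2.resize(np.hstack([a,b]),(800,400)))
E
```

```text
t 18.32 [ 0.5255 -0.218   0.3039] [-0.26 -0.54 -0.01] 0.997 0.0 [-0.46  0.34  1.47 -0.    1.33 -0.1 ]
scene top [ 0.5264 -0.216   0.1543] ((0.5256373286247253, -0.21798573434352875), (0.028463125228881836, 0.02591308020055294), 72.95352172851562)
blue [0.495 0.018 0.06 ] (0.49244269728660583, 0.014328505843877792)
red [0.45  0.305 0.06 ] (0.4506203532218933, 0.30394744873046875)
green [0.461 0.147 0.06 ] (0.46418431401252747, 0.1463335007429123)
side top [ 0.5208 -0.2136  0.1536] ((0.5245189070701599, -0.21734824776649475), (0.025761831551790237, 0.02699502557516098), 64.12726593017578)
blue [0.49  0.023 0.06 ] (0.4832156300544739, 0.046105366200208664)
red [0.448 0.308 0.059] (0.44985687732696533, 0.302776575088501)
green [0.461 0.153 0.059] (0.4618738889694214, 0.14729689061641693)
```

View pics/v4.png

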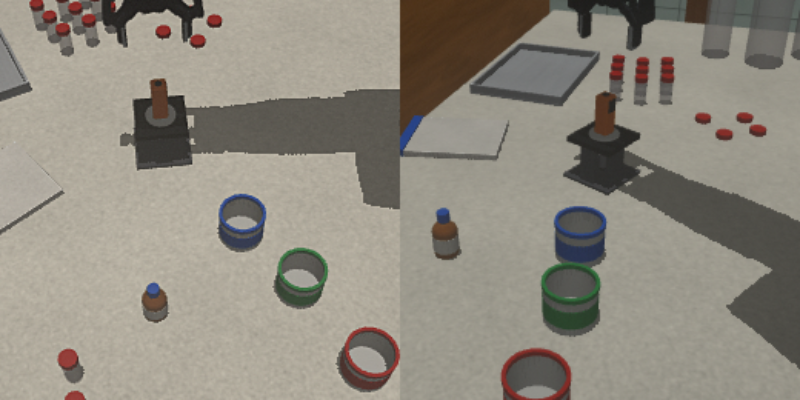

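The probe hangs upright at (158, 100) and (604, 115). Its top is at z 0.154, as expected, and the jars and bottle have not moved.

```bash
python3 -c "
from h import *
print(bot.hand_in())"
```

```text
the job is handed in; nothing more can be done
None
```

The probe was dipped into the blue jar to about half depth for over a second and hung back upright in its stand, with jars and bottle undisturbed; the job is handed in, but no verdict was returned.

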